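Unhook the funnel and charge the mixing tumbler

ROBOT

A 6-joint arm with a two-finger parallel gripper is mounted at the origin on the work surface. World frame = base frame: x ahead of the robot, y to its left, z up, the work surface at z = 0. Lengths are in m, angles in rad, forces in N, time in s.
With the tool pointing down it reaches from about 0.35 to 0.775 m from the base axis. Payload 5.5 kg.
Tool frame: the origin (TCP) lies between the finger pads; the fingertips stand env.nose_length ahead of it and the grasp point (between the pads) lies 8 mm behind it (env.nose_length is the distance from the TCP to the fingertips, in m); z points along the fingers, y is the direction in which the jaws open and shut (so a half turn about z gives the same grasp; the last joint's range is limited). The gripper opens to 85 mm and grips with 20 to 120 N. Pads are 22 mm wide; open, the fingers measure 114 mm over their backs; the gripper's body (76 mm by 85 mm) begins 54 mm behind the grasp point. The pads swing forward as they close: fully open they stand 13 mm farther back than shut.
Start: joints at [1.192, 0.313, 0.046, 1.304, 0, 1.431], TCP at [0.136, 0.559, 0.242] pointing down, gripper open.
Joint ranges: [-2.76, 2.76], [-0.86, 1.69], [-1.03, 1.26], [-2.2, 2.34], [-1.47, 1.5], [-3.14, 3.14]. Speed limits (rad/s): [2.57, 2.57, 3.14, 3.14, 3.14, 3.14].

INTERFACE

Orientations are given as a unit quaternion [w, x, y, z].
In Python, from workcell import env gives the robot as it stands. The module is installed in compiled form; this text tells all that it offers.
- The arm moves only by the shell command python3 -m creep 'ROWS' [FORCE]. ROWS is a JSON object of lists of equal length, an entry for each row: "hand": the finger opening in mm, from 0 to 85.4; "delta_pos": the shift along the tool's x, y, z scaled (see below), a list of three; "turn": the turn about the tool's z scaled (see below). In form: {"hand": [hand, ...], "delta_pos": [[dx, dy, dz], ...], "turn": [turn, ...]}. A call has exactly 5 rows; each row shifts and turns the commanded pose from where the row before left it, along the tool's axes as they then stand; what a row does not reach is not made up. The controller multiplies each number of a shift by 0.8 m and each number of a turn by 5 degrees. A row lasts 1/12 s, in which the tool goes at most 41.7 mm and 7.16 degrees, less where a joint would pass 70% of its speed; a pose out of reach is approached as far as the arm can. A call with a number of a shift or a turn outside -1 to 1 is refused whole. A call with a gripper value outside its range is refused whole. The fingers move at their own pace and stop on an object; FORCE is the grip in N (left out, the last holds). Time passes only in rows, so rows that do not move let the fingers close, or fill a call up. It gives the time, the measured TCP pose, the force and the opening at its end, in the units of the state.
- env.get_state(): the state, without advancing time (a new reading comes with each control period).
- env.read_camera(name): name is "scene" or "top" or "wrist"; returns a dict with "pixels" (400x640x3 uint8, red, green, blue), "depth" (400x640 float32, m along the optical axis (not along the pixel's ray), 0 where there is no reading), "fx", "fy", "cx", "cy" (pixels), "origin" and "orientation" of the camera in the world. Camera axes: x right, y down, z forward; pixel columns grow to the right and rows downward; lengths in m; the calibration is good to about 2 mm. A picture is of the moment at which its call begins.
- env.hand_in(): hands the job in, once; it reports no verdict.
Trained networks look in the newest picture that a camera, given by its name, has taken for a name from the list of things; names that differ only in an ending like _2 or _b are one class to them, and where a whole thing is asked for, a point or a joint stands for the part that bears it (a point fixed in the world has none). Each returns a list of dicts, best first, with "score" (0 to 1); they miss things now and then, are a little off and sometimes report something else, mostly with a low value. They report only what shows in the picture. A call takes as long as a camera call. They do not tell look-alikes from the thing itself.
- env.find_in(camera, target): "location" ([row, column] in pixels, amid what is visible of it).
- env.pinpoint(camera, target): "location" ([row, column] in pixels: a listed point, or the origin of a listed thing).
The state is a dict: "clock": time; "joint_pos": joint angles; "qvel": joint speeds; "tau": joint torques, N m; "tcp_pos": TCP position; "orientation": TCP orientation; "wrist_force": force on the tool from outside, world axes, zero at the start; "ft_torque": the same for the moment, N m; "finger_gap": finger opening in m.
Only numpy, scipy, OpenCV 4.12 (cv2) and the standard library are available. Lean on these libraries where they do the work, as an engineer would, in place of code of your own. Each camera call takes 0.05 s, during which the arm holds its last target.

TASK

Lift the hanging funnel up and off its hook and set it gently and upright in the mouth of the steel tumbler, fully seated on its flange, with the tumbler left standing in its holder, and let go of it. Then slide the chute's gate open so that all three porcelain mixing balls run through the funnel into the tumbler. Leave the funnel in place, and do not shift the flask, the pastel box or the bowl.

Things in the scene. Friction and masses are not known exactly. Their poses are not given: they have to be found in the camera images.
- funnel: Aluminium funnel (about 160 g), hung by its wire arch on the hook. Origin: centre of the spout's lower end; z up its axis. Spout 50 mm outside, 44 mm inside diameter, 30 mm long. At 30 mm height a flat flange of 84 mm diameter, which sits on the tumbler's rim; above it the cone opens to 124 mm diameter at 80 mm height.
- funnel_bar (a point): Middle of the top bar of the funnel's rigid 7 mm wire arch, 140 mm above the funnel's origin; axes as the funnel's. The arch stands over the mouth in the y-z plane, legs at y = -60 and +60 mm; the bar runs along y, straight for 72 mm. When seated keep funnel x roughly along the stand's y (either way round): a leg in front of the chute's lip could stop the balls.
- funnel_grip (a point): Centre of the upright wooden grip on the middle of the bar, 175 mm above the funnel's origin, on its axis; axes as the funnel's. The grip is 16 mm (x) by 24 mm (y) and reaches from 152 to 198 mm height, on a short stem. Best pinched from above on its 16 mm width (fingers closing along funnel x), fingertips at least 158 mm above the funnel's origin to stay clear of the hook's tip.
- hookstand: Fixed wooden stand of the hook; origin on the table. Base x -105 to +45 mm, y within 55 mm, 14 mm high; post at x = +30 mm, 212 mm high. From it two parallel 8 mm wires (y = -12, +12 mm) slope down 10 degrees to the stand's -x, to a hollow at x = -80 mm (centre line 185 mm high), then turn up; the upturned tip, at x = -98 mm, is 205 mm high.
- hook_seat (a point): Underside of the bar as it hangs in the hook's hollow: 78 mm to -x of the hook stand's origin, 189 mm high; axes as the hook stand's. Raise the bar at least 16 mm to pass the tip, then carry it to the stand's -x. The hook is inside the arch, about 50 mm above the funnel's mouth, so the funnel can rise freely only after some 90 mm of -x travel.
- stand: Fixed feeding stand; origin on the table under the tumbler holder's centre. Plywood base 130 mm (x), y -60 to +270 mm, 8 mm thick. On two posts along +y an aluminium chute, 48 mm wide, walls 22 mm high, falls at 22 degrees to the tumbler: lower lip at y = 74 mm, upper end at y = 240 mm, walls there 285 mm high (the gate's block is higher).
- socket (a point): Centre of the tumbler's holder on the stand's base, 8 mm above the table: a grey ring of 75 mm inner diameter, 12 mm high.
- chute_lip (a point): Middle of the lower lip of the chute's floor (74 mm from the socket along the stand's y, 196 mm above the table); axes as the stand's.
- tumbler: Plain steel tumbler standing loosely in the holder: 68 mm outside, 60 mm inside diameter, 118 mm tall (rim 126 mm above the table), floor 5 mm, 350 g. Origin: centre of its underside.
- gate (a joint): Slide gate across the chute: 0 m closed (start), 0.05 m fully open. It slides along the stand's +x to open, with about 1.5 N of friction, and stays where it is left. The balls are free when it is open by about 35 mm or more.
- gate_grip (a point): Centre of the wooden block on top of the gate, 22 by 22 mm, 34 mm high, tilted 22 degrees about the stand's x; at the start 119 mm from the socket along the stand's y and 279 mm above the table (top about 299 mm). Moves with the gate. Its lower end is about 20 mm above the chute's walls. Push its face on the stand's -x side towards +x.
- ball0_center (a point): Centre of a 30 mm white porcelain mixing ball (30 g); first of three lying in line in the chute behind the gate.
- ball1_center (a point): Centre of a 30 mm white porcelain mixing ball (30 g); second of three lying in line in the chute behind the gate.
- ball2_center (a point): Centre of a 30 mm white porcelain mixing ball (30 g); third of three lying in line in the chute behind the gate.
- flask: Clear drinking bottle, 68 mm diameter, 190 mm tall, standing on the table; a bystander. Origin: centre of its underside.
- pastels: Flat black box of pastels, 100 by 160 by 18 mm, lying on the table; a bystander. Origin: centre of its underside.
- rinse_bowl: White bowl, 110 mm diameter, 50 mm tall, on the table; a bystander. Origin: centre of its underside.
There are look-alikes about, which are no part of the job. What is meant by the tumbler is not red, and is the smaller of those in its own colour. What is shaped like the part that bears ball0_center but green is not meant.

How it is judged:
By the outcome, as a careful person would: the job done as asked, in the order asked, and still so for the second after the job is handed in, with the robot touching nothing.
It also fails if it takes over 69 s, if anything falls off the work surface, if the arm or the gripper's body presses on something with over 40 N, if the wrist force passes 120 N, or if a joint passes its speed limit or range.

## Working session

There is one attempt and no reset: what is moved stays moved. The work goes in short steps, Python scripts to look and compute and a shell command to move; the robot and the scene stay as the last step left them, time stands still between calls to the robot, and variables do not carry over. Pictures are saved under pics/ and viewed, and the job is handed in when it is done.

```bash
mkdir -p pics
cat > h.py <<'E'
import numpy as np, cv2
from workcell import env
from scipy.spatial.transform import Rotation as R
def rot(q): return R.from_quat([q[1],q[2],q[3],q[0]]).as_matrix()
def px2w(c,r,col,d=None):
    if d is None:
        r0,c0=int(round(r)),int(round(col)); p=c['depth'][max(0,r0-1):r0+2,max(0,c0-1):c0+2]; p=p[p>0]; d=np.median(p) if p.size else np.nan
    v=np.array([(col-c['cx'])/c['fx']*d,(r-c['cy'])/c['fy']*d,d])
    return np.array(c['origin'])+rot(c['orientation'])@v
def ray_z(c,r,col,z):
    o=np.array(c['origin']); v=rot(c['orientation'])@np.array([(col-c['cx'])/c['fx'],(r-c['cy'])/c['fy'],1]); return o+v*(z-o[2])/v[2]
def cloud(c):
    d=c['depth']; rr,cc=np.mgrid[:400,:640]
    v=np.stack([(cc-c['cx'])/c['fx']*d,(rr-c['cy'])/c['fy']*d,d],-1)
    P=v@rot(c['orientation']).T+np.array(c['origin']); P[d==0]=np.nan; return P
def save(c,n): cv2.imwrite('pics/'+n+'.png',c['pixels'][:,:,::-1])
E
cat > /tmp/a.py <<'E'
import sys; sys.path.insert(0,'.')
from h import *
import pickle
np.set_printoptions(precision=4,suppress=True)
s=env.get_state(); print(s,env.nose_length)
for n in ['scene','top','wrist']:
    c=env.read_camera(n); save(c,n+'0'); pickle.dump(c,open('/tmp/%s0.pkl'%n,'wb'))
    print(n,c['origin'],c['orientation'],c['fx'])
    if n!='wrist':
      for t in ['funnel','funnel_bar','funnel_grip','hookstand','hook_seat','stand','socket','chute_lip','tumbler','gate_grip','ball0_center','flask','pastels','rinse_bowl']:
        for d in env.pinpoint(n,t)[:4]:
            print(n,t,round(d['score'],2),np.round(d['location'],1),px2w(c,*d['location']))
E
python3 /tmp/a.py
```

```text
{'clock': 0.0, 'joint_pos': array([ 1.1924,  0.314 ,  0.045 ,  1.3036, -0.    ,  1.4312]), 'qvel': array([-0.0002, -0.0014,  0.0017,  0.0007, -0.0006, -0.0004]), 'tau': array([  0.0001, -48.0629,  29.8531,   0.0194,  -0.    ,  -0.    ]), 'tcp_pos': array([0.1358, 0.5582, 0.2414]), 'orientation': array([-0.0002,  0.1191,  0.9929, -0.0009]), 'wrist_force': array([-0.2315,  0.0832, -0.6223]), 'ft_torque': array([0.0033, 0.0209, 0.0058]), 'finger_gap': 0.08535590054329203} 0.011
scene [0.956  0.4279 1.0003] [-0.1052  0.3235  0.8928 -0.2952] 470.38504658268226
scene funnel 0.67 [172.3 283. ] [ 0.5241 -0.225   0.0609]
scene funnel_bar 0.6 [130.  276.8] [ 0.5189 -0.243   0.1977]
scene funnel_grip 0.84 [117.4 276.4] [ 0.5207 -0.2369  0.2442]
scene funnel_grip 0.41 [224.8 229.3] [ 0.7184 -0.1854  0.0498]
scene hook_seat 0.53 [129.3 277. ] [ 0.5212 -0.2383  0.2051]
scene stand 0.57 [242. 348.] [0.53   0.0331 0.0474]
scene stand 0.38 [250.1 412.7] [0.5575 0.2146 0.2794]
scene socket 0.74 [240.7 344.9] [0.5341 0.0267 0.0495]
scene chute_lip 0.81 [217.4 369.4] [ 0.4174 -0.0058  0.0001]
scene tumb
[... 1445 characters left out ...]
]
top tumbler 0.67 [233.3 292.6] [0.5019 0.0087 0.0125]
top gate_grip 0.57 [217.1 218.6] [0.5282 0.1242 0.2966]
top gate_grip 0.43 [202.1 175.4] [0.5574 0.2094 0.2787]
top ball0_center 0.69 [165.4 241.7] [0.6757 0.1385 0.0278]
top ball0_center 0.61 [231.9 420.2] [ 0.5002 -0.2517  0.2497]
top ball0_center 0.48 [208.3 208.1] [0.5475 0.1555 0.255 ]
top flask 0.9 [155.9 378.3] [ 0.6794 -0.1974  0.1162]
top flask 0.69 [204.9 176.3] [0.5521 0.2069 0.2804]
top pastels 0.89 [128.1 285.1] [0.7764 0.0285 0.0183]
top rinse_bowl 0.56 [157.4 437.3] [ 0.6993 -0.3725  0.0061]
top rinse_bowl 0.3 [129.1 289.6] [0.7735 0.0166 0.019 ]
wrist [0.0587 0.5772 0.3738] [0.124  0.7763 0.6103 0.097 ] 341.4788561520625
```

View pics/scene0.png

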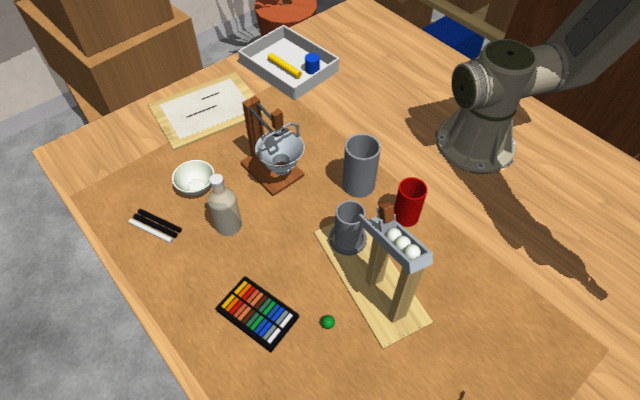

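View pics/top0.png

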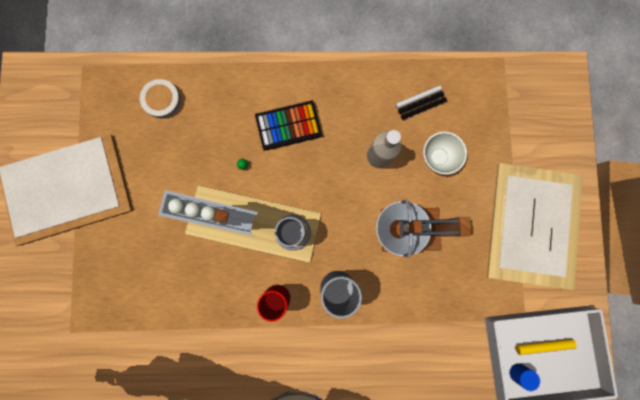

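View pics/wrist0.png

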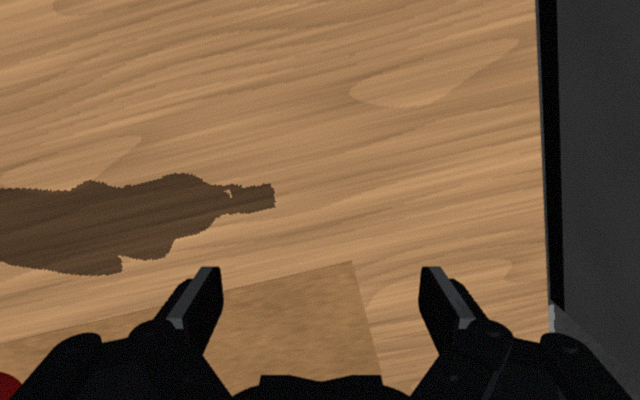

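The grey candidates are the small tumbler in the holder (scene px row 228, col 348) and the big one (165, 361). A red one stands at (205, 410). The meant tumbler is the smaller grey one in the holder. The green ball (322, 328) is a decoy. I'll confirm with a crop and measure the geometry.

```bash
cat > /tmp/b.py <<'E'
import sys; sys.path.insert(0,'.')
from h import *
import pickle
from scipy.optimize import least_squares
np.set_printoptions(precision=4,suppress=True)
def circ(P):
    f=lambda p:np.hypot(P[:,0]-p[0],P[:,1]-p[1])-p[2]
    r=least_squares(f,[*P[:,:2].mean(0),.05],loss='soft_l1',f_scale=.002); return r.x, np.std(f(r.x)),len(P)
for n in ['top','scene']:
    c=pickle.load(open('/tmp/%s0.pkl'%n,'rb')); P=cloud(c)
    def sel(x0,x1,y0,y1,z0,z1):
        m=(P[...,0]>x0)&(P[...,0]<x1)&(P[...,1]>y0)&(P[...,1]<y1)&(P[...,2]>z0)&(P[...,2]<z1); return P[m]
    print(n)
    Q=sel(.46,.55,-.04,.06,.118,.135); print('tumbler rim',circ(Q),Q[:,2].mean())
    Q=sel(.43,.59,-.33,-.15,.12,.145); print('funnel rim zone',circ(Q),np.percentile(Q[:,2],[5,50,95]))
    Q=sel(.47,.54,-.28,-.18,.222,.26)
    print('grip',len(Q),Q.min(0),Q.max(0),np.median(Q,0))
    T=Q[Q[:,2]>np.percentile(Q[:,2],95)-.006]; print('gtop',T.mean(0),len(T)); 
    if len(T)>4: print(cv2.minAreaRect((T[:,:2]*1000).astype(np.float32)))
    Q=sel(.49,.56,.09,.15,.284,.31); print('block',len(Q),Q.min(0),Q.max(0),Q.mean(0))
    Q=sel(.5,.6,.2,.28,.27,.29); print('chute end',Q.mean(0),len(Q))
    Q=sel(.45,.65,.05,.29,.19,.30); print(cv2.minAreaRect((Q[:,:2]*1000).astype(np.float32)))
    Q=sel(.45,.55,-.38,-.27,.2,.225); print('post',len(Q),Q.mean(0),cv2.minAreaRect((Q[:,:2]*1000).astype(np.float32)) if len(Q) else 0)
    Q=sel(.6,.75,-.28,-.1,.03,.2); print('flask',Q.mean(0),Q.max(0))
c=pickle.load(open('/tmp/scene0.pkl','rb'))['pixels'][:,:,::-1]
a=cv2.resize(c[150:290,280:450],None,fx=2.3,fy=2.3,interpolation=2); b=cv2.resize(c[85:205,225:320],None,fx=2.68,fy=2.68,interpolation=2)
b=cv2.resize(b,(b.shape[1],a.shape[0]));t=pickle.load(open('/tmp/top0.pkl','rb'))['pixels'][:,:,::-1]
cv2.imwrite('pics/crop.png',np.hstack([a,b]));cv2.imwrite('pics/crop2.png',cv2.resize(t[180:280,150:480],None,fx=2.4,fy=2.4,interpolation=2))
E
python3 /tmp/b.py
```

```text
top
tumbler rim (array([0.5044, 0.0082, 0.0316]), np.float64(0.0012306035570365053), 171) 0.1252068026970538
funnel rim zone (array([ 0.5102, -0.2477,  0.0557]), np.float64(0.0034539889836100036), 750) [0.1208 0.128  0.1338]
grip 142 [ 0.4982 -0.2555  0.2222] [ 0.5215 -0.239   0.254 ] [ 0.5097 -0.2438  0.25  ]
gtop [ 0.5103 -0.2469  0.2507] 99
((510.62493896484375, -247.2455291748047), (16.514455795288086, 21.267526626586914), 89.7753677368164)
block 154 [0.5194 0.1086 0.286 ] [0.5413 0.1352 0.2988] [0.5303 0.1199 0.2942]
chute end [0.5522 0.2168 0.2776] 351
((538.4304809570312, 155.004638671875), (168.93299865722656, 47.970558166503906), 76.92048645019531)
post 373 [ 0.5112 -0.3443  0.2082] ((511.5209655761719, -335.9368896484375), (62.49189376831055, 38.78294372558594), 89.11863708496094)
flask [ 0.6941 -0.2105  0.1291] [ 0.7364 -0.1848  0.1937]
scene
tumbler rim (array([0.5073, 0.0104, 0.0316]), np.float64(0.0014372209896457227), 199) 0.12358602441766167
funnel rim zone (array([ 0.5144, -0.2451,  0.0574]), np.float64(0.0034708089927849143), 358) [0.1208 0.1289 0.1351]
grip 149 [ 0.5006 -0.2556  0.2224] [ 0.5259 -0.2346  0.2539] [ 0.5154 -0.2407  0.2433]
gtop [ 0.5135 -0.2447  0.2495] 63
((513.0848999023438, -246.45956420898438), (18.638181686401367, 23.660419464111328), 87.07879638671875)
block 161 [0.5213 0.1094 0.2841] [0.5453 0.1365 0.301 ] [0.5354 0.125  0.2922]
chute end [0.5577 0.2238 0.2767] 483
((540.7462768554688, 158.56210327148438), (176.20211791992188, 50.97989273071289), 77.03156280517578)
post 208 [ 0.5156 -0.3431  0.2074] ((514.6900024414062, -328.6916809082031), (76.82994842529297, 41.30215072631836), 89.73926544189453)
flask [ 0.7138 -0.2002  0.1144] [ 0.7413 -0.1817  0.1944]
```

View pics/crop.png

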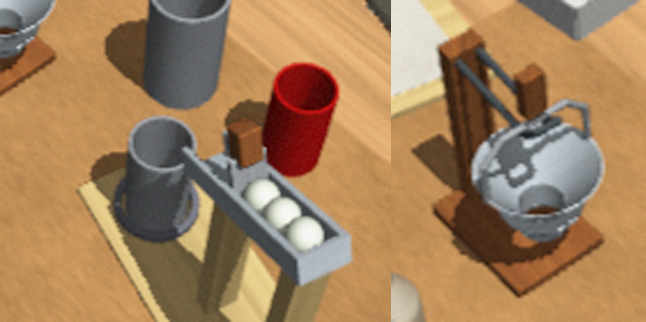

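View pics/crop2.png

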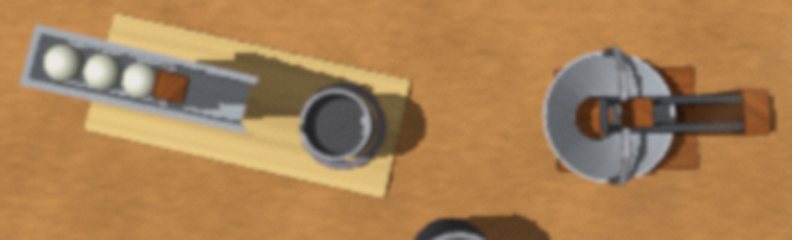

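The crop confirms it: the small grey tumbler stands in the ring under the chute, and the white balls are behind the gate. The hook points along world +y, so the grasp closes along y. I'll raise the arm, turn it and start moving over.

```bash
python3 -m creep '{"hand":[85,85,85,60,60],"delta_pos":[[0,0,-0.05],[0,0,-0.05],[0,0,-0.05],[-0.026,-0.043,0],[-0.026,-0.043,0]],"turn":[-0.9,-0.9,-0.9,0,0]}' 40; python3 -c "
from workcell import env;print(env.get_state()['joint_pos'])"
```

```text
clock: 1.97
tcp_pos: [0.1785, 0.4926, 0.3659]
orientation: [0.002, -0.0, 1.0, 0.004]
wrist_force: [1.0, -0.9, -0.8]
finger_gap: 0.0629
[ 1.06988137e+00  2.02535233e-01  1.99834930e-01  1.55919561e+00
 -5.67813505e-05  1.06923525e+00]
```

```bash
python3 -m creep '{"hand":[60,60,60,60,60],"delta_pos":[[-0.026,-0.043,0],[-0.026,-0.043,0],[-0.026,-0.043,0],[-0.026,-0.043,0],[-0.026,-0.043,0]],"turn":[0,0,0,0,0]}' 40
python3 -m creep '{"hand":[60,60,60,60,60],"delta_pos":[[-0.022,-0.045,0],[-0.022,-0.045,0],[-0.022,-0.045,0],[-0.022,-0.045,0],[-0.022,-0.045,0]],"turn":[0,0,0,0,0]}'
python3 -m creep '{"hand":[60,60,60,60,60],"delta_pos":[[-0.022,-0.045,0],[-0.022,-0.045,0],[-0.022,-0.045,0],[-0.022,-0.045,0],[-0.02,-0.04,0]],"turn":[0,0,0,0,0]}'
```

```text
clock: 2.38
tcp_pos: [0.2813, 0.3158, 0.3625]
orientation: [0.0, 0.001, 1.0, 0.0]
wrist_force: [2.0, -0.1, 0.5]
finger_gap: 0.0598
clock: 2.8
tcp_pos: [0.3686, 0.1353, 0.3627]
orientation: [0.001, 0.002, 1.0, 0.0]
wrist_force: [1.1, 0.6, -0.2]
finger_gap: 0.0599
clock: 3.22
tcp_pos: [0.4547, -0.0416, 0.3625]
orientation: [0.0, 0.002, 1.0, -0.0]
wrist_force: [0.8, 0.3, 0.3]
finger_gap: 0.0602
```

```bash
python3 -m creep '{"hand":[60,60,60,60,60],"delta_pos":[[-0.015,-0.048,0],[-0.015,-0.048,0],[-0.015,-0.048,0],[-0.015,-0.048,0],[-0.01,-0.045,0]],"turn":[0,0,0,0,0]}'
cat > /tmp/c.py <<'E'
import sys; sys.path.insert(0,'.')
from h import *
import pickle
np.set_printoptions(precision=4,suppress=True)
s=env.get_state(); print(s['tcp_pos'],s['orientation'])
c=env.read_camera('wrist'); save(c,'wrist1'); pickle.dump(c,open('/tmp/wrist1.pkl','wb'))
for t in ['funnel_grip','funnel_bar']:
    for d in env.pinpoint('wrist',t)[:2]: print(t,d['score'],d['location'],px2w(c,*d['location']))
P=cloud(c)
m=(P[...,2]>.235)&(P[...,2]<.265)&(P[...,1]<-.2)&(P[...,1]>-.3)&(np.abs(P[...,0]-.51)<.06)
Q=P[m]; print(len(Q))
if len(Q): 
    T=Q[Q[:,2]>np.percentile(Q[:,2],90)-.004]; print(T.mean(0),len(T),cv2.minAreaRect((T[:,:2]*1000).astype(np.float32)))
m=(P[...,2]>.125)&(P[...,2]<.14); Q=P[m]; print(len(Q),cv2.minEnclosingCircle((Q[:,:2]*1000).astype(np.float32)) if len(Q) else 0)
E
python3 /tmp/c.py
```

```text
clock: 3.63
tcp_pos: [0.5101, -0.2313, 0.362]
orientation: [0.0, 0.002, 1.0, -0.0]
wrist_force: [0.2, 0.2, 0.4]
finger_gap: 0.0596
[ 0.5101 -0.2313  0.362 ] [ 0.0002  0.0018  1.     -0.    ]
funnel_grip 0.95 [194.0, 299.1] [ 0.5032 -0.2476  0.2513]
funnel_bar 0.55 [187.1, 299.9] [ 0.4997 -0.2473  0.2449]
738
[ 0.5108 -0.2475  0.2506] 635 ((511.11737060546875, -247.5817413330078), (15.893287658691406, 23.712078094482422), 89.4171142578125)
4640 ((512.4229125976562, -121.04845428466797), 244.21514892578125)
```

View pics/wrist1.png

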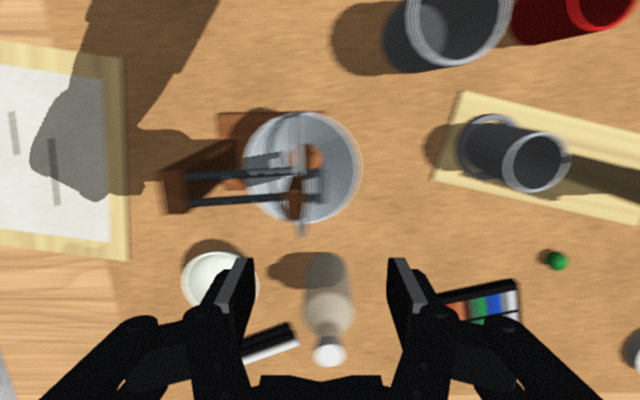

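```bash
python3 -m creep '{"hand":[60,60,60,60,60],"delta_pos":[[-0.001,-0.02,0.03],[0,0,0.04],[0,0,0.03],[0,0,0.012],[0,0,0]],"turn":[0,0,0,0,0]}'
```

```text
clock: 4.2
tcp_pos: [0.5089, -0.2429, 0.2706]
orientation: [-0.002, 0.001, 1.0, 0.001]
wrist_force: [-0.0, 0.4, 0.1]
finger_gap: 0.06
```

```bash
python3 -m creep '{"hand":[60,60,60,60,60],"delta_pos":[[-0.0025,-0.006,0.02],[0,0,0.02],[0,0,0.012],[0,0,0.007],[0,0,0]],"turn":[0,0,0,0,0]}'
```

```text
clock: 4.62
tcp_pos: [0.5121, -0.2491, 0.2255]
orientation: [-0.0, 0.001, 1.0, 0.0]
wrist_force: [0.0, 0.7, -0.3]
finger_gap: 0.0599
```

```bash
python3 -m creep '{"hand":[40,25,14,10,10],"delta_pos":[[0,0.001,0.001],[0,0,0],[0,0,0],[0,0,0],[0,0,0]],"turn":[0,0,0,0,0]}' 50
python3 -m creep '{"hand":[10,10,10,10,10],"delta_pos":[[0,0,0],[0,0,0],[0,0,-0.006],[0,0,-0.006],[0,0,0]],"turn":[0,0,0,0,0]}' 50
```

```text
clock: 5.03
tcp_pos: [0.5127, -0.2486, 0.2256]
orientation: [0.001, 0.001, 1.0, 0.0]
wrist_force: [0.3, 2.6, 4.0]
finger_gap: 0.0157
clock: 5.45
tcp_pos: [0.5124, -0.2494, 0.235]
orientation: [0.0, 0.002, 1.0, -0.0]
wrist_force: [-0.1, -0.7, -1.4]
finger_gap: 0.0154
```

```bash
python3 -m creep '{"hand":[10,10,10,10,10],"delta_pos":[[0,0,-0.01],[0,0,-0.01],[0,0,-0.002],[0,0.005,0],[0,0.01,0]],"turn":[0,0,0,0,0]}' 50
cat > /tmp/d.py <<'E'
import sys; sys.path.insert(0,'.')
from h import *
a=[]
for n in ['scene','top']:
    c=env.read_camera(n); s=env.get_state(); a.append(c['pixels'][60:260,180:480,::-1])
cv2.imwrite('pics/%s.png'%sys.argv[1],cv2.resize(np.vstack(a),None,fx=1.5,fy=1.5))
E
python3 /tmp/d.py lift1
```

```text
clock: 5.87
tcp_pos: [0.5124, -0.2373, 0.252]
orientation: [0.0, 0.002, 1.0, -0.0]
wrist_force: [0.9, 0.5, -1.5]
finger_gap: 0.0156
```

View pics/lift1.png

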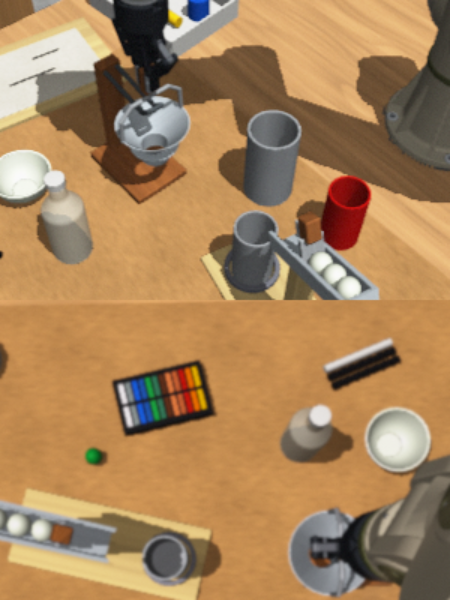

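```bash
python3 -m creep '{"hand":[10,10,10,10,10],"delta_pos":[[0,0.02,0],[0,0.026,0],[0,0.03,0],[0,0.026,0],[0,0.016,0]],"turn":[0,0,0,0,0]}' 50
python3 -m creep '{"hand":[10,10,10,10,10],"delta_pos":[[0,0,-0.02],[0,0,-0.03],[0,0,-0.03],[0,0,-0.02],[0,0,-0.005]],"turn":[0.7,0.7,0.7,0.6,0]}' 50
python3 /tmp/d.py lift2
```

```text
clock: 6.38
tcp_pos: [0.512, -0.1398, 0.2517]
orientation: [-0.0, 0.001, 1.0, 0.001]
wrist_force: [0.2, -0.6, -1.5]
finger_gap: 0.0152
clock: 6.8
tcp_pos: [0.5135, -0.1424, 0.3389]
orientation: [0.002, 0.119, 0.993, -0.001]
wrist_force: [0.9, -0.9, -1.2]
finger_gap: 0.0157
```

View pics/lift2.png

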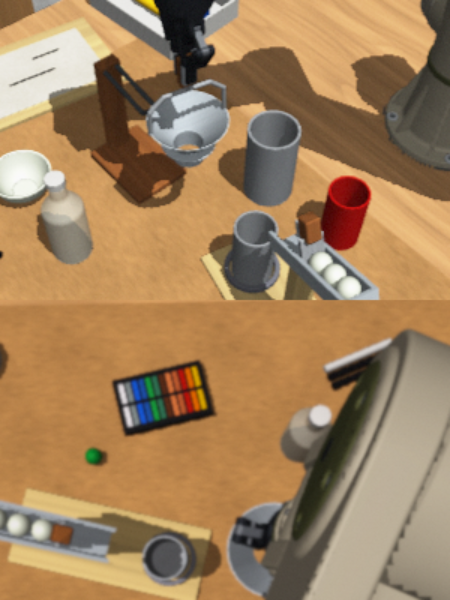

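```bash
cat > /tmp/e.py <<'E'
import sys; sys.path.insert(0,'.')
from h import *
import pickle
from scipy.optimize import least_squares
np.set_printoptions(precision=4,suppress=True)
s=env.get_state(); print(s['tcp_pos'],s['orientation'])
t0=s['tcp_pos']
def fit(Q,r0,c0):
    for it in range(3):
        f=lambda p:np.hypot(Q[:,0]-p[0],Q[:,1]-p[1])-r0
        r=least_squares(f,c0,loss='soft_l1',f_scale=.001).x; c0=r; Q=Q[np.abs(f(r))<.005]
    return r,len(Q),np.std(f(r)) if len(Q)else 0,np.median(Q[:,2]) if len(Q) else 0
for n in ['wrist','scene','top']:
    c=env.read_camera(n); save(c,n+sys.argv[1]); pickle.dump(c,open('/tmp/%s%s.pkl'%(n,sys.argv[1]),'wb')); P=cloud(c).reshape(-1,3); P=P[~np.isnan(P[:,0])]
    Q=P[(np.hypot(P[:,0]-.506,P[:,1]-.009)<.045)&(np.abs(P[:,2]-.126)<.008)]; print(n,'tumbler',fit(Q,.032,np.array([.506,.009])) if len(Q)>20 else len(Q))
    zr=t0[2]-.2256+.1325; g=np.hypot(P[:,0]-t0[0],P[:,1]-t0[1])
    Q=P[(g<.075)&(g>.045)&(np.abs(P[:,2]-zr)<.008)]; print(n,'funnel rim',fit(Q,.061,t0[:2].copy()) if len(Q)>20 else len(Q), zr)
    if len(Q)>20:
        A=np.c_[Q[:,:2]-t0[:2],np.ones(len(Q))]; 
        Qt=Q[Q[:,2]>zr-.004]; A=np.c_[Qt[:,:2]-t0[:2],np.ones(len(Qt))]; print('plane',np.linalg.lstsq(A,Qt[:,2],rcond=None)[0])
E
python3 /tmp/e.py 2
```

```text
[ 0.5131 -0.1424  0.3364] [ 0.0009  0.1182  0.993  -0.0002]
wrist tumbler (array([0.5051, 0.0072]), 1204, np.float64(0.0012511204326092807), np.float64(0.12524397084512376))
wrist funnel rim (array([ 0.5151, -0.1428]), 3668, np.float64(0.0021503007968912613), np.float64(0.2423218596531091)) 0.24330979457686822
plane [-0.004   0.0044  0.2422]
scene tumbler (array([0.5074, 0.0105]), 201, np.float64(0.0014899905424184312), np.float64(0.12431754747562418))
scene funnel rim (array([ 0.5149, -0.1406]), 239, np.float64(0.0020137503106140643), np.float64(0.2404950348425473)) 0.24330979457686822
plane [0.007 0.008 0.242]
top tumbler (array([0.5043, 0.0081]), 169, np.float64(0.0012110012661893852), np.float64(0.12555633074496653))
top funnel rim (array([ 0.5088, -0.1451]), 268, np.float64(0.002229648344783772), np.float64(0.24012928724724664)) 0.24330979457686822
plane [-0.0071 -0.0071  0.2418]
```

View pics/wrist2.png

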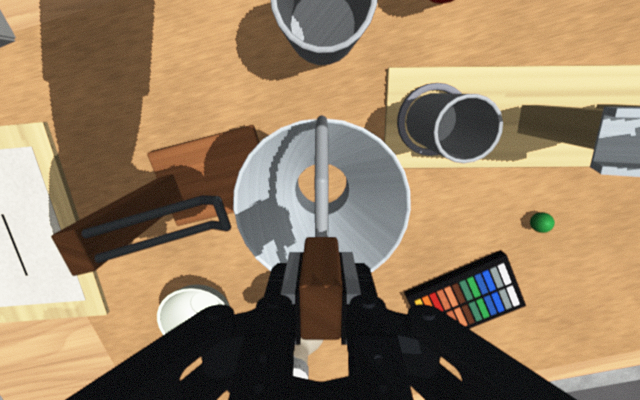

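```bash
python3 -m creep '{"hand":[10,10,10,10,10],"delta_pos":[[0.009,0.03,0],[0.012,0.04,0],[0.0135,0.045,0],[0.012,0.04,0],[0.008,0.026,0]],"turn":[0,0,0,0,0]}' 50
python3 -m creep '{"hand":[10,10,10,10,10],"delta_pos":[[0,0,0],[0,0,0],[0,0,0.01],[0,0,0.01],[0,0,0]],"turn":[0,0,0,0,0]}' 50
python3 /tmp/e.py 3
```

```text
clock: 7.47
tcp_pos: [0.5033, 0.0111, 0.3345]
orientation: [-0.001, 0.118, 0.993, 0.001]
wrist_force: [0.2, -0.5, -0.9]
finger_gap: 0.0154
clock: 7.88
tcp_pos: [0.5037, 0.0076, 0.3172]
orientation: [-0.002, 0.12, 0.993, -0.0]
wrist_force: [-0.8, -0.3, -1.6]
finger_gap: 0.0151
[0.5037 0.0076 0.3172] [-0.0019  0.1199  0.9928 -0.    ]
wrist tumbler 0
wrist funnel rim (array([0.5054, 0.0075]), 3667, np.float64(0.002159485797872046), np.float64(0.22316612221211046)) 0.2241408574994134
plane [-0.0068  0.0045  0.223 ]
scene tumbler (array([0.5071, 0.0104]), 154, np.float64(0.0015722864477693214), np.float64(0.12378902576812478))
scene funnel rim (array([0.5061, 0.0111]), 377, np.float64(0.0021934947135535373), np.float64(0.22269016408451703)) 0.2241408574994134
plane [0.0093 0.0114 0.2236]
top tumbler 0
top funnel rim (array([0.5023, 0.0131]), 185, np.float64(0.0025648164251119536), np.float64(0.22242459550800564)) 0.2241408574994134
plane [-0.012 -0.015  0.223]
```

View pics/wrist3.png

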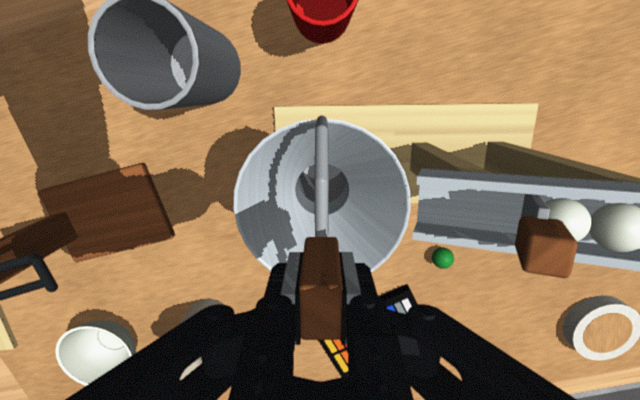

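View pics/scene3.png

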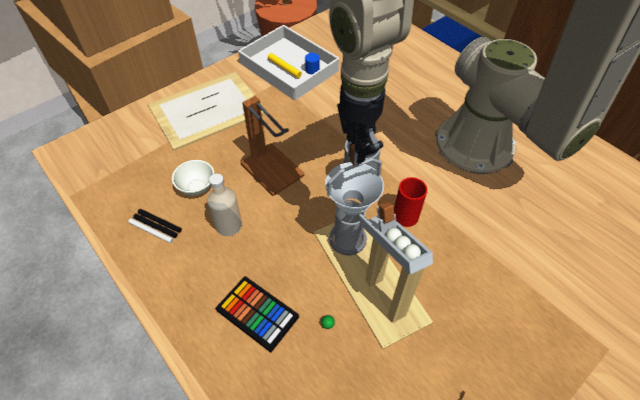

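```bash
python3 -m creep '{"hand":[10,10,10,10,10],"delta_pos":[[0,0,0.008],[0,0,0.01],[0,0,0.01],[0,0,0],[0,0,0]],"turn":[0,0,0,0,0]}' 50
python3 -m creep '{"hand":[10,10,10,10,10],"delta_pos":[[0,0,0.006],[0,0,0.006],[0,0,0.004],[0,0,0],[0,0,0]],"turn":[0,0,0,0,0]}' 50
```

```text
clock: 8.45
tcp_pos: [0.5039, 0.0086, 0.2966]
orientation: [-0.001, 0.119, 0.993, 0.0]
wrist_force: [0.0, -0.3, -1.3]
finger_gap: 0.0155
clock: 8.87
tcp_pos: [0.5043, 0.0086, 0.2845]
orientation: [-0.0, 0.119, 0.993, 0.0]
wrist_force: [-0.5, 0.0, -1.0]
finger_gap: 0.0155
```

```bash
python3 -m creep '{"hand":[10,10,10,10,10],"delta_pos":[[0,0,0.005],[0,0,0.005],[0,0,0.004],[0,0,0],[0,0,0]],"turn":[0,0,0,0,0]}' 50
python3 -m creep '{"hand":[10,10,10,10,10],"delta_pos":[[0,0,0.001],[0,0,0.001],[0,0,0.001],[0,0,0],[0,0,0]],"turn":[0,0,0,0,0]}' 50
```

```text
clock: 9.28
tcp_pos: [0.5043, 0.0085, 0.2732]
orientation: [-0.0, 0.119, 0.993, 0.0]
wrist_force: [0.6, 0.3, -2.0]
finger_gap: 0.0156
clock: 9.7
tcp_pos: [0.5045, 0.0085, 0.2711]
orientation: [0.0, 0.119, 0.993, 0.0]
wrist_force: [0.1, -0.0, -1.7]
finger_gap: 0.0155
```

```bash
python3 -m creep '{"hand":[10,10,10,10,10],"delta_pos":[[0,0,0.001],[0,0,0.001],[0,0,0],[0,0,0],[0,0,0]],"turn":[0,0,0,0,0]}' 50
python3 -m creep '{"hand":[10,10,10,10,10],"delta_pos":[[0,0,0.001],[0,0,0],[0,0,0],[0,0,0],[0,0,0]],"turn":[0,0,0,0,0]}' 50
```

```text
clock: 10.12
tcp_pos: [0.5045, 0.0085, 0.2695]
orientation: [0.0, 0.119, 0.993, 0.0]
wrist_force: [0.5, 0.4, -1.7]
finger_gap: 0.0154
clock: 10.53
tcp_pos: [0.5047, 0.0085, 0.269]
orientation: [0.0, 0.119, 0.993, 0.0]
wrist_force: [0.2, 0.5, 1.5]
finger_gap: 0.0156
```

Contact came at the expected height (wrist force -1.7 to +1.5 N, z 0.269). Releasing.

```bash
python3 -m creep '{"hand":[18,22,28,34,40],"delta_pos":[[0,0,0],[0,0,0],[0,0,0],[0,0,0],[0,0,0]],"turn":[0,0,0,0,0]}' 20
python3 -m creep '{"hand":[40,40,40,40,40],"delta_pos":[[0,0,0],[0,0,-0.02],[0,0,-0.03],[0,0,-0.03],[0,0,-0.02]],"turn":[0,0,0,0,0]}' 20
python3 /tmp/e.py 4
```

```text
clock: 10.95
tcp_pos: [0.5044, 0.0085, 0.2686]
orientation: [-0.0, 0.119, 0.993, 0.0]
wrist_force: [0.2, -0.2, -0.2]
finger_gap: 0.0397
clock: 11.37
tcp_pos: [0.5047, 0.0085, 0.3507]
orientation: [0.001, 0.119, 0.993, 0.0]
wrist_force: [0.3, 0.5, 0.3]
finger_gap: 0.0397
[0.5047 0.0085 0.3507] [0.0009 0.1191 0.9929 0.    ]
wrist tumbler (array([0.4937, 0.0114]), 395, np.float64(0.002239325546054143), np.float64(0.13007293665191022))
wrist funnel rim 0 0.25764401931058445
scene tumbler (array([0.5115, 0.0148]), 231, np.float64(0.002519463661601915), np.float64(0.12941119365984466))
scene funnel rim 0 0.25764401931058445
top tumbler 0
top funnel rim 0 0.25764401931058445
```

View pics/wrist4.png

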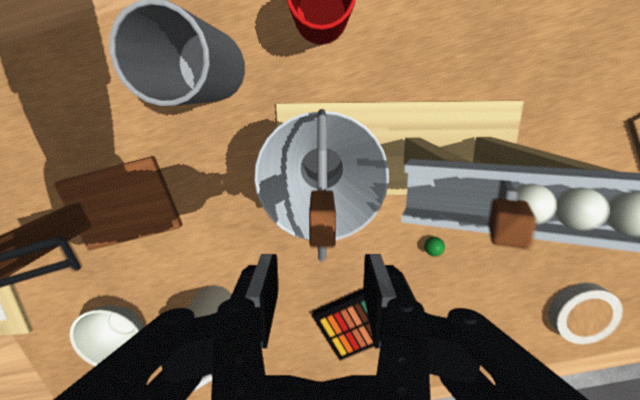

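View pics/scene4.png

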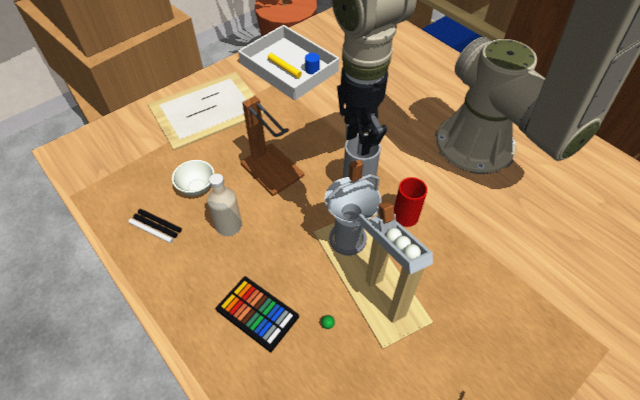

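The wrist picture shows the funnel alone on the tumbler, mouth around (178, 322), with the arch across the chute direction. I'll check rim height and level, and measure the gate block, from these saved pictures.

```bash
cat > /tmp/f.py <<'E'
import sys; sys.path.insert(0,'.')
from h import *
import pickle
from scipy.optimize import least_squares
np.set_printoptions(precision=4,suppress=True)
for n in ['wrist','scene']:
    c=pickle.load(open('/tmp/%s4.pkl'%n,'rb')); P=cloud(c).reshape(-1,3); P=P[~np.isnan(P[:,0])]
    g=np.hypot(P[:,0]-.505,P[:,1]-.0085); Q=P[(g>.05)&(g<.07)&(np.abs(P[:,2]-.176)<.006)]
    f=lambda p:np.hypot(Q[:,0]-p[0],Q[:,1]-p[1])-.061
    r=least_squares(f,[.505,.0085],loss='soft_l1',f_scale=.001).x; Q=Q[np.abs(f(r))<.0025]
    A=np.c_[Q[:,:2]-r,np.ones(len(Q))]; print(n,r,len(Q),np.linalg.lstsq(A,Q[:,2],rcond=None)[0])
    B=P[(P[:,0]>.49)&(P[:,0]<.57)&(P[:,1]>.09)&(P[:,1]<.15)&(P[:,2]>.262)&(P[:,2]<.31)]
    ex=np.array([.974,-.225]);ey=np.array([.225,.974])
    for nm,e in(('sx',ex),('sy',ey)):
        v=(B[:,:2]-np.array([.505,.0085]))@e; print(nm,np.percentile(v,[1,50,99]))
    print('z',np.percentile(B[:,2],[1,50,99]),len(B))
    T=B[B[:,2]>.285]; print(T.mean(0))
E
python3 /tmp/f.py
```

```text
wrist [0.5041 0.0093] 1199 [-0.0009 -0.0009  0.1757]
sx [-0.0161 -0.0047  0.0103]
sy [0.1038 0.1143 0.1289]
z [0.2642 0.2924 0.2982] 2111
[0.5292 0.1192 0.2936]
scene [0.506  0.0121] 174 [0.0178 0.0177 0.1753]
sx [-0.0137  0.0056  0.0178]
sy [0.1065 0.1258 0.1356]
z [0.2629 0.2853 0.2986] 295
[0.5352 0.1249 0.2928]
```

Funnel seated level: rim at 0.1757 m against 0.176 expected, tilt about 0 from the wrist camera. Now I'll move to the gate's -x side with the fingers shut.

```bash
python3 -m creep '{"hand":[30,20,10,0,0],"delta_pos":[[0.01,0.03,0],[0.015,0.035,0],[0.02,0.035,0],[0.016,0.03,0],[0.008,0.016,0]],"turn":[0,0,0,0,0]}' 60
python3 -m creep '{"hand":[0,0,0,0,0],"delta_pos":[[0,0,0.02],[0,0,0.03],[0,0,0.02],[0,0,0.014],[0,0,0]],"turn":[0,0,0,0,0]}' 60
python3 - <<'E'
import sys; sys.path.insert(0,'.')
from h import *
s=env.get_state();d=s['tcp_pos'][:2]-np.array([.505,.0085]);print(d@[.974,-.225],d@[.225,.974])
c=env.read_camera('scene');save(c,'scene5');w=env.read_camera('wrist')
cv2.imwrite('pics/g5.png',np.hstack([cv2.resize(c['pixels'][140:290,290:450,::-1],(427,400)),cv2.resize(w['pixels'][:,:,::-1],(370,400))]))
E
```

```text
clock: 11.93
tcp_pos: [0.4769, 0.1373, 0.3473]
orientation: [-0.001, 0.118, 0.993, 0.0]
wrist_force: [0.8, -0.7, -0.0]
finger_gap: -0.0003
clock: 12.35
tcp_pos: [0.4763, 0.1349, 0.2775]
orientation: [-0.003, 0.119, 0.993, -0.001]
wrist_force: [0.5, 0.1, -0.2]
finger_gap: -0.0001
-0.05642081826140181 0.11669707063140607
```

View pics/g5.png

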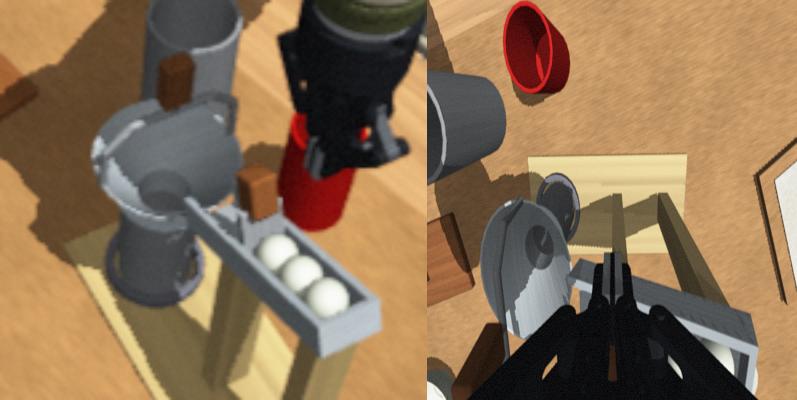

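```bash
python3 -m creep '{"hand":[0,0,0,0,0],"delta_pos":[[-0.005,0,-0.005],[-0.015,0,0],[-0.01,0,0],[-0.008,0,0],[-0.007,0,0]],"turn":[0,0,0,0,0]}' 60
python3 -m creep '{"hand":[0,0,0,0,0],"delta_pos":[[-0.01,0,0],[-0.01,0,0],[-0.01,0,0],[0,0,0],[0,0,0]],"turn":[0,0,0,0,0]}' 60
python3 /tmp/d.py g6; python3 -c "
from workcell import env;import numpy as np
d=env.get_state()['tcp_pos'][:2]-np.array([.505,.0085]);print(d@[.974,-.225],d@[.225,.974])"
```

```text
clock: 12.87
tcp_pos: [0.5146, 0.1263, 0.2857]
orientation: [0.0, 0.119, 0.993, 0.0]
wrist_force: [-2.3, 1.4, 1.5]
finger_gap: 0.0001
clock: 13.28
tcp_pos: [0.5374, 0.1205, 0.2851]
orientation: [-0.0, 0.119, 0.993, -0.0]
wrist_force: [-0.5, 0.5, 0.7]
finger_gap: 0.0002
0.005749121780319331 0.11649252302789781
```

View pics/g6.png

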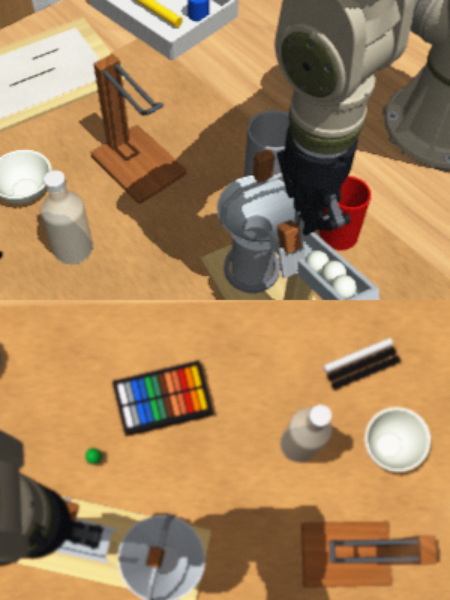

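```bash
python3 -m creep '{"hand":[0,0,0,0,0],"delta_pos":[[-0.013,0,0],[-0.01,0,0],[0,0,0],[0,0,0],[0,0,0]],"turn":[0,0,0,0,0]}' 60
python3 /tmp/d.py g7; python3 -c "
from workcell import env;import numpy as np
d=env.get_state()['tcp_pos'][:2]-np.array([.505,.0085]);print(d@[.974,-.225],d@[.225,.974])"
```

```text
clock: 13.8
tcp_pos: [0.5549, 0.1164, 0.2854]
orientation: [0.0, 0.119, 0.993, -0.0]
wrist_force: [1.9, -0.1, -0.2]
finger_gap: 0.0
0.024106695188456945 0.11636072800863602
```

View pics/g7.png

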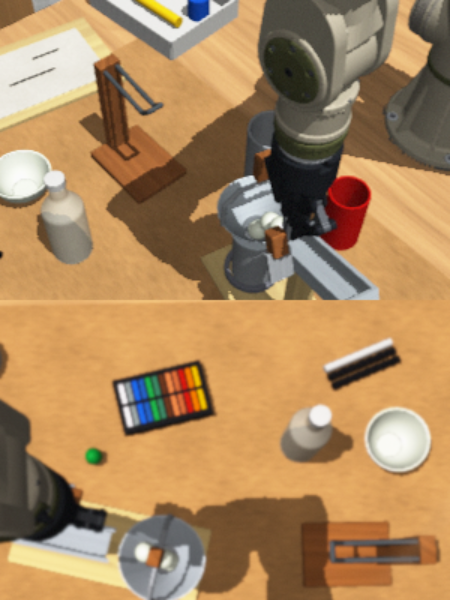

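The balls are running into the funnel. Backing off from the block, then up.

```bash
python3 -m creep '{"hand":[0,0,0,0,0],"delta_pos":[[0.015,0,0],[0.02,0,-0.01],[0.03,0,-0.03],[0.03,0,-0.04],[0.03,0,-0.04]],"turn":[0,0,0,0,0]}' 60
python3 -m creep '{"hand":[0,0,0,0,0],"delta_pos":[[0,0.03,-0.02],[0,0.04,0],[0,0.04,0],[0,0.04,0],[0,0.03,0]],"turn":[0,0,0,0,0]}' 60
cat > /tmp/g.py <<'E'
import sys; sys.path.insert(0,'.')
from h import *
c=env.read_camera('top');s=env.read_camera('scene');w=env.read_camera('wrist')
cv2.imwrite('pics/%s.png'%sys.argv[1],np.vstack([np.hstack([cv2.resize(c['pixels'][180:280,150:330,::-1],(396,280)),cv2.resize(s['pixels'][145:270,290:450,::-1],(396,280))]),cv2.resize(np.hstack([c['pixels'],s['pixels']])[:,:,::-1],(792,248))]))
P=cloud(s)
for n in('top','scene'):
  for d in env.find_in(n,'ball0_center')[:5]: print(n,d,px2w(c if n=='top' else s,*d['location']))
P=cloud(c).reshape(-1,3)
Q=P[(np.hypot(P[:,0]-.505,P[:,1]-.0085)<.02)&(P[:,2]<.16)];print(np.percentile(Q[:,2],[5,50,95]) if len(Q) else 0)
E
python3 /tmp/g.py end1
```

```text
clock: 14.32
tcp_pos: [0.4558, 0.1402, 0.3819]
orientation: [-0.001, 0.119, 0.993, -0.0]
wrist_force: [0.2, 0.2, -0.6]
finger_gap: 0.0
clock: 14.73
tcp_pos: [0.4916, 0.2822, 0.3978]
orientation: [0.001, 0.119, 0.993, 0.0]
wrist_force: [-0.1, 0.1, -0.2]
finger_gap: -0.0001
top {'location': [165.4, 241.0], 'score': 0.68} [0.67571552 0.14021291 0.02793865]
top {'location': [236.2, 293.6], 'score': 0.62} [0.4943565  0.00446171 0.04123943]
top {'location': [231.5, 282.5], 'score': 0.44} [0.50173564 0.00940374 0.29404724]
scene {'location': [318.2, 330.2], 'score': 0.65} [0.67948579 0.14242349 0.02749873]
[0.0153752  0.04793499 0.06320854]
```

View pics/end1.png

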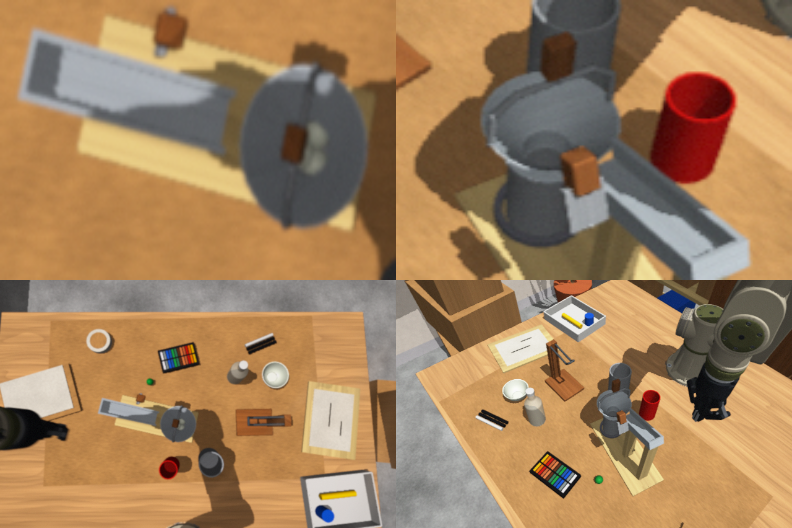

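```bash
python3 -m creep '{"hand":[0,0,0,0,0],"delta_pos":[[-0.02,-0.03,-0.02],[-0.02,-0.035,-0.02],[-0.02,-0.035,0],[-0.02,-0.035,0],[-0.02,-0.035,0]],"turn":[0,0,0,0,0]}' 60
python3 -m creep '{"hand":[0,0,0,0,0],"delta_pos":[[-0.02,-0.035,0],[-0.02,-0.035,0],[-0.02,-0.035,0],[-0.02,-0.03,0],[-0.01,-0.02,0]],"turn":[0,0,0,0,0]}' 60
python3 - <<'E'
import sys; sys.path.insert(0,'.')
from h import *
w=env.read_camera('wrist'); save(w,'wrist8')
P=cloud(w).reshape(-1,3);P=P[~np.isnan(P[:,0])]
Q=P[(np.hypot(P[:,0]-.505,P[:,1]-.0085)<.022)&(P[:,2]<.12)];print(len(Q),np.percentile(Q[:,2],[2,25,50,75,98]) if len(Q) else 0)
for d in env.find_in('wrist','ball0_center')[:5]: print(d,px2w(w,*d['location']))
r=np.array([.5041,.0093]);g=np.hypot(*(P[:,:2]-r).T);Q=P[(abs(g-.061)<.0025)&(abs(P[:,2]-.176)<.006)]
print(np.linalg.lstsq(np.c_[Q[:,:2]-r,np.ones(len(Q))],Q[:,2],rcond=None)[0],len(Q))
E
```

```text
clock: 15.4
tcp_pos: [0.5368, 0.1264, 0.4306]
orientation: [0.001, 0.12, 0.993, 0.0]
wrist_force: [-0.5, 0.1, 0.4]
finger_gap: 0.0002
clock: 15.82
tcp_pos: [0.5776, -0.0126, 0.4297]
orientation: [0.0, 0.121, 0.993, -0.0]
wrist_force: [-0.7, 0.6, -0.2]
finger_gap: 0.0003
194 [0.01146474 0.01493706 0.04267233 0.0648284  0.11711383]
{'location': [93.5, 306.9], 'score': 0.63} [ 0.49967873 -0.0156265   0.01392609]
{'location': [184.0, 424.6], 'score': 0.62} [0.67961664 0.13398914 0.02917177]
[-3.51016388e-05  3.30993605e-03  1.75632500e-01] 984
```

View pics/wrist8.png

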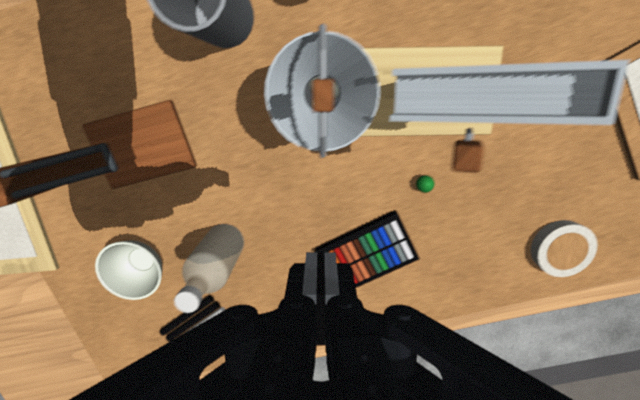

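The chute is empty, the rim is level and no white balls are loose, but the grip hides the spout. I'll take one oblique look into it to count the balls.

```bash
python3 -m creep '{"hand":[0,0,0,0,0],"delta_pos":[[0,-0.02,0],[0,-0.02,0],[0,-0.01,0],[0,0,0],[0,0,0]],"turn":[0,0,0,0,0]}' 60
cat > /tmp/i.py <<'E'
import sys; sys.path.insert(0,'.')
from h import *
w=env.read_camera('wrist');t=env.read_camera('top')
def crop(c):
    o=np.array(c['origin']);v=rot(c['orientation']).T@(np.array([.505,.0085,.1])-o);u=v[0]/v[2]*c['fx']+c['cx'];r=v[1]/v[2]*c['fy']+c['cy'];u=int(np.clip(u,50,590));r=int(np.clip(r,50,350))
    print(r,u)
    P=cloud(c).reshape(-1,3);P=P[~np.isnan(P[:,0])];Q=P[(np.hypot(P[:,0]-.505,P[:,1]-.0085)<.028)&(P[:,2]<.09)];print(len(Q),np.round(np.percentile(Q[:,2],[5,25,50,75,95]),3) if len(Q) else 0)
    return cv2.resize(c['pixels'][r-50:r+50,u-50:u+50,::-1],(400,400),interpolation=2)
cv2.imwrite('pics/%s.png'%sys.argv[1],np.hstack([crop(w),crop(t)]))
E
python3 /tmp/i.py in1
```

```text
clock: 16.33
tcp_pos: [0.5678, -0.0473, 0.43]
orientation: [0.0, 0.12, 0.993, 0.0]
wrist_force: [-0.2, 0.2, -0.0]
finger_gap: 0.0002
94 351
661 [0.013 0.041 0.048 0.055 0.064]
231 290
0 0
```

View pics/in1.png

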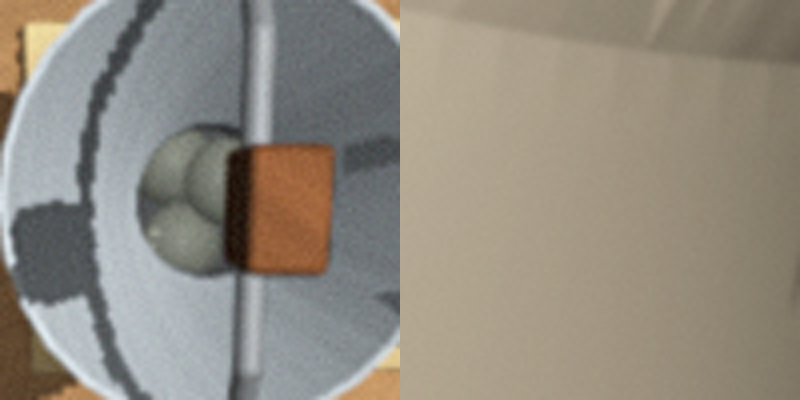

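All three balls show inside the tumbler through the spout, two low and one stacked on them. The arm is clear, so I'm handing in.

```bash
python3 -c "
from workcell import env
print(env.get_state()['qvel'].round(3),env.hand_in())"
```

```text
the job is handed in; nothing more can be done
[ 0.009  0.006  0.004  0.001 -0.001 -0.004] None
```

The job is done and handed in, at about 16.5 s on the robot's clock against the 69 s limit.

- **Funnel:** I lifted it off the hook, turned it 13.5° and lowered it into the small grey tumbler in the holder. Contact was light, about a 3 N change at the wrist, and I let go before touching the gate. After the balls ran, the funnel's mouth was at 175.6 mm (176 mm expected when fully seated), with almost no tilt.
- **Gate and balls:** I pushed the gate open about 46 mm, estimated from the tool's travel. The chute is now empty. An enlarged view down the spout shows all three white balls in the tumbler, two low and one stacked on them.
- **Bystanders:** The flask, pastel box and bowl look undisturbed in the pictures. I did not measure their positions before and after.
- **Disagreements:** Right after release, the scene camera suggested about 1° of tilt from a few points, while the wrist camera, with far more points, showed none. I trusted the wrist camera. The last top-camera view of the funnel was blocked by the arm, so the final ball count rests on the wrist camera, with its depth readings agreeing.

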